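Seat a plank in the clamping jig and spin its wing screw tight

ROBOT

A 6-joint arm with a two-finger parallel gripper is mounted at the origin on the work surface. World frame = base frame: x ahead of the robot, y to its left, z up, the work surface at z = 0. Lengths are in m, angles in rad, forces in N, time in s.
With the tool pointing down it reaches from about 0.35 to 0.975 m from the base axis. Payload 4.9 kg.
Tool frame: the origin (TCP) lies on the front face of the gripper's body, between the roots of the fingers; the fingertips stand ctrl.tip_extent ahead of it and the grasp point (between the pads) lies 54 mm ahead of it (ctrl.tip_extent is the distance from the TCP to the fingertips, in m); z points along the fingers, y is the line along which they close (so a half turn about z gives the same grasp; the last joint's range is limited). The gripper opens to 85 mm and grips with 20 to 120 N. Pads are 22 mm wide; open, the fingers measure 114 mm over their backs; the gripper's body (76 mm by 85 mm) begins 54 mm behind the grasp point. The pads swing forward as they close: fully open they stand 13 mm farther back than shut.
Start: joints at [-1.368, 0.053, 1.613, -0, 1.476, -0.119], TCP at [0.198, -0.593, 0.304] pointing down, gripper open.
Joint ranges: [-3.01, 3.01], [-1.01, 2.22], [0.06, 2.58], [-1.02, 4.17], [0.09, 2.62], [-3.14, 3.14]. Speed limits (rad/s): [2.57, 2.57, 3.14, 3.14, 3.14, 3.14].

INTERFACE

Orientations are given as a rotation vector (axis times angle).
In Python, from station import ctrl gives the robot as it stands.
- The arm moves only by the tool apply_moves, never from a script. Its argument "rows" is one flat list of numbers, 6 for each row, row after row: the shift along the tool's x, y, z normalised to -1 to 1, where 1 is 0.6 m, then the turn, a rotation vector about the tool's x, y, z normalised to -1 to 1, where 1 is 90 degrees. A call has 1 to 20 rows; each row is the pose to reach, as a shift and turn from the pose commanded when the call began, along the tool's axes at that moment; what a row does not reach only later rows make up. A row lasts 1/10 s, in which the tool goes at most 50 mm and 8.59 degrees, less where a joint would pass 70% of its speed; a pose out of reach is approached as far as the arm can. A call with a number of a shift or a turn outside -1 to 1 is refused whole. A call with a gripper value outside its range is refused whole. "grip" is the opening, from 0 (shut) to 1 (fully open), set as the call begins (left out, the last holds). The fingers move at their own pace and stop on an object; "grip_force" is the grip in N (left out, the last holds). Time passes only in rows, so rows that repeat a pose let the fingers close. It gives the time, the measured TCP pose, the force, the opening and the grip force at its end, in the units of the state.
- ctrl.get_obs(): the state, without advancing time (a new reading comes with each control period).
- ctrl.get_image(name): name is "side" or "top"; returns (picture, depth): 400x640x3 uint8, blue, green, red; 400x640 float32, m along the optical axis (not along the pixel's ray), 0 where there is no reading.
- ctrl.camera_model(name): a dict with "mtx" (3x3 intrinsics, pixels), "R" (3x3) and "t" (3): a world point X has camera coordinates R X + t. Camera axes: x right, y down, z forward; pixel columns grow to the right and rows downward; lengths in m; the calibration is good to about 2 mm. A picture is of the moment at which its call begins. camera_model takes no time and is no camera call.
- ctrl.finish_job(): hands the job in; it is judged then, once.
The state is a dict: "t": time; "q": joint angles; "dq": joint speeds; "effort": joint torques, N m; "tool_pos": TCP position; "tool_rot": TCP orientation; "contact_force": force on the tool from outside, world axes, zero at the start; "wrist_torque": the same for the moment, N m; "opening": finger opening in m; "grip_force": force on a finger pad.
Only numpy, scipy, OpenCV 4.12 (cv2) and the standard library are available. Lean on these libraries where they do the work, as an engineer would, in place of code of your own. Each camera call takes 0.05 s, during which the arm holds its last target. There are 200 camera calls.

TASK

With the fingertips, push the plank along the green jig until its end is fully home against the orange stop. Then screw the yellow thumbscrew all the way down (clockwise seen from above, until it will not turn further) by pushing its wings round with repeated fingertip strokes. Do not pinch the wings between the fingers or lift the plank, and leave the other things where they are.

Things in the scene. Friction and masses are not known exactly. Their poses are not given: they have to be found in the camera images.
- clamp: green clamping jig, fixed; its place and yaw differ each time. Origin on the table below the screw axis, z up. Base plate 180 (x) by 250 (y) by 12 mm. The plank lies on it along y, in a channel 96 mm wide between two aluminium rails 10 mm high. A column 22 (x) by 50 (y) mm, centre x = -75 mm, 124 mm high, bears an arm 40 mm wide (y), top 63 mm above the table, to x = +20 mm, which carries the screw
- stop_face (a point): middle of the orange stop face that the plank end must meet: y = +110 mm in the jig frame; the stop is 120 mm wide and its top 38 mm above the table
- strap_tip (a point): free end of the dark keeper strap over the wings, on its top: x = +12 mm, 124 mm above the table. The strap is 16 mm wide (y), 6 mm thick and runs from here along the jig -x to the column. A vertical finger at the wings cannot pass it; all else round the wings is open from above
- thumbscrew (a joint): turn of the yellow thumbscrew in rad, growing clockwise from above as it screws down: 0 fully loose, 10.14 fully tight (pad on plank, hard stop); starts at 1.6 to 4.6. Lead 4 mm a turn. Turns easily (0.05 N m, about 2 N at a wing), stays where left. At 0 the wings lie along the jig x: the direction of the wing line in the jig frame (anticlockwise angle) is minus this value, plus any half turn
- screw_centre (a point): on the screw axis at half height of the wings, 95 (loose) to 88 mm (tight) above the table. Two opposite wings, upright round ears 29 mm in diameter, 8 mm thick, centred 26 mm from the axis at this height (so 11 to 40 mm from the axis, 14.5 mm up and down). The hub between them (24 mm wide) ends 6 mm below this point: a fingertip may pass over it
- push_faces: the two wing faces to be pushed for tightening (the anticlockwise side of each wing); moves with the screw. Origin on the axis 18 mm below screw_centre; x along one wing. Touching these is the job
- back_faces: the two opposite faces of the wings, same origin and axes; a finger force of over 1.5 N on these and on push_faces at once counts as pinching the wings
- plank: loose softwood plank, 90 mm (x) by 260 mm (y) by 20 mm (z), about 0.3 kg; origin at the centre of its underside, which lies 12 mm above the table. Slides easily along the jig (1 to 3 N). It starts 25 to 60 mm short of the stop
- plank_front (a point): centre of the plank's end face nearest the stop (its +y end), half-way up; against the stop it is at y = 110 mm in the jig's frame
- plank_rear (a point): centre of the plank's free end face (its -y end), half-way up, 22 mm above the table; it sticks out past the jig's base plate, even when home (then 25 mm out). Push here, towards +y
- spare_screw: spare yellow thumbscrew standing head down on the table beside the jig: wings 50 mm long, stud up, 42 mm high; leave it alone
- jar: small round jar with steel cap beside the jig, 52 mm diameter, 60 mm high; leave it alone
- mug: blue mug, 80 mm wide, 90 mm high; leave it alone
- tape_roll: cardboard tape roll lying flat, 90 mm wide, 25 mm high; leave it alone
- screwdriver: screwdriver with red handle, lying; leave it alone
- brush: paint brush, lying; leave it alone
- tin: blue-labelled tin, 70 mm diameter, 100 mm high; leave it alone

How it is judged:
By the outcome, as a careful person would: the job done as asked, in the order asked, and still so for the second after the job is handed in, with the robot touching nothing.
It also fails if it takes over 67 s, if anything falls off the work surface, if the arm or the gripper's body presses on something with over 40 N, if the wrist force passes 120 N, or if a joint passes its speed limit or range.

## Working session

There is one attempt and no reset: what is moved stays moved. The work goes in short steps, Python scripts to look and compute and a tool call to move; the robot and the scene stay as the last step left them, time stands still between calls to the robot, and variables do not carry over. Pictures are saved under pics/ and viewed, at most 10 in all, crops included, and the job is handed in when it is done.

Besides the shell and the picture viewer there is one more tool, called after "Request:" by a JSON object that holds its "method" and its "body", one argument or row to a line. apply_moves: Moves the arm, as the interface text tells. Its arguments: {"type":"object","properties":{"rows":{"type":"array","items":{"type":"number"}},"grip":{"type":"number"},"grip_force":{"type":"number"}},"required":["rows"]}

```bash
ls; mkdir -p pics; python3 - <<'E'
from station import ctrl
import cv2,numpy as np
o=ctrl.get_obs(); print({k:np.round(v,3) for k,v in o.items()}, ctrl.tip_extent)
for n in("top","side"):
    im,d=ctrl.get_image(n); cv2.imwrite(f"pics/{n}0.png",im); np.savez(f"{n}0.npz",im=im,d=d)
    m=ctrl.camera_model(n); R,t=np.array(m["R"]),np.array(m["t"]); print(n,np.round(m["mtx"],1).tolist(),np.round(R,3).tolist(),np.round(-R.T@t,3), (d>0).mean())
E
```

```text
pics
{'t': np.float64(0.0), 'q': array([-1.368,  0.053,  1.614,  0.   ,  1.476, -0.119]), 'dq': array([-0.001,  0.   , -0.001, -0.001,  0.001,  0.   ]), 'effort': array([ 0.0000e+00, -3.9367e+01, -3.7018e+01, -0.0000e+00,  7.0000e-03,
       -0.0000e+00]), 'tool_pos': array([ 0.198, -0.592,  0.303]), 'tool_rot': array([-3.099, -0.503,  0.   ]), 'contact_force': array([ 0.029, -0.202, -0.17 ]), 'wrist_torque': array([0.032, 0.03 , 0.056]), 'grip_force': np.float64(0.0), 'opening': np.float64(0.085)} 0.0726
top [[465.0, 0.0, 320.4], [0.0, 465.0, 203.1], [0.0, 0.0, 1.0]] [[0.009, -1.0, -0.017], [-0.994, -0.007, -0.108], [0.108, 0.018, -0.994]] [ 0.367 -0.128  1.427] 0.996078125
side [[439.1, 0.0, 309.5], [0.0, 439.1, 197.8], [0.0, 0.0, 1.0]] [[0.96, -0.281, -0.0], [-0.211, -0.719, -0.663], [0.186, 0.636, -0.749]] [ 0.257 -0.975  1.139] 0.99595703125
```

View pics/top0.png

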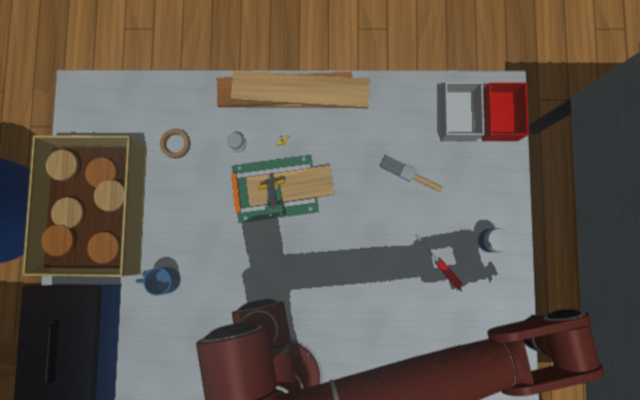

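View pics/side0.png

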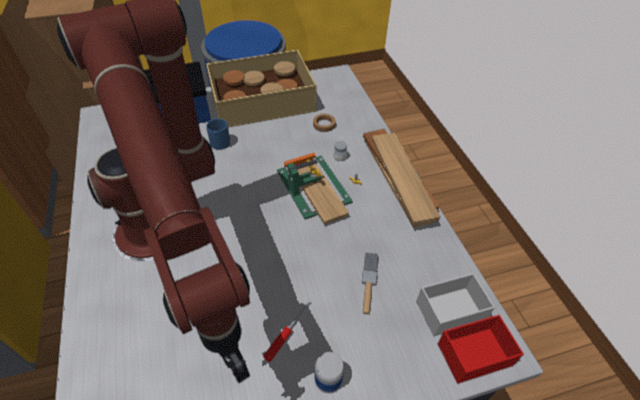

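The top view shows the jig at about (232–320, 155–220), with the orange stop at (236, 193), the plank's free end at (333, 180) and the yellow wings near (270, 183). The column is on the robot side. Next I'll measure these by colour.

```bash
cat > h.py <<'E'
import cv2,numpy as np
from station import ctrl
def cast(n,uv,z):
    m=ctrl.camera_model(n);R,t,K=[np.array(m[k]) for k in("R","t","mtx")]
    uv=np.atleast_2d(uv).astype(float);c=-R.T@t
    r=(np.c_[uv,np.ones(len(uv))]@np.linalg.inv(K).T)@R
    return c+r*((z-c[2])/r[:,2])[:,None]
def proj(n,X):
    m=ctrl.camera_model(n);R,t,K=[np.array(m[k]) for k in("R","t","mtx")]
    p=(np.atleast_2d(X)@R.T+t)@K.T;return p[:,:2]/p[:,2:]
def mask(im,lo,hi): return cv2.inRange(cv2.cvtColor(im,cv2.COLOR_BGR2HSV),lo,hi)
GREEN=((65,80,30),(95,255,255));ORANGE=((5,190,120),(14,255,255));YEL=((20,150,60),(32,255,255))
def roi(m,x0,x1,y0,y1):
    o=np.zeros_like(m);o[y0:y1,x0:x1]=m[y0:y1,x0:x1];return o
E
python3 - <<'E'
from h import *
T=np.load("top0.npz")["im"];S=np.load("side0.npz")["im"]
for n,im,b in(("top",T,(220,345,140,230)),("side",S,(265,365,140,230))):
    for c,z in((GREEN,.012),(ORANGE,.038),(YEL,.09)):
        m=roi(mask(im,*c),*b);ys,xs=np.nonzero(m)
        if len(xs)==0: print("none");continue
        p=np.c_[xs,ys].astype(np.float32);r=cv2.minAreaRect(p);print(n,len(xs),r)
        print(np.round(cast(n,cv2.boxPoints(r),z)[:,:2],4).tolist(),np.round(cast(n,p.mean(0),z),4))
    x0,x1,y0,y1=b;cv2.imwrite(f"pics/{n}c.png",cv2.resize(im[y0:y1,x0:x1],None,fx=6,fy=6,interpolation=cv2.INTER_CUBIC))
E
```

```text
top 1247 ((274.4041442871094, 188.4445343017578), (56.237457275390625, 79.89798736572266), 82.1847152709961)
[[0.6338, 0.1752], [0.6694, -0.0697], [0.4964, -0.0951], [0.4612, 0.1466]] [[0.5639 0.0491 0.012 ]]
top 122 ((235.70306396484375, 192.47608947753906), (37.330772399902344, 3.3883955478668213), 83.2901611328125)
[[0.604, 0.1663], [0.6052, 0.1561], [0.4924, 0.1397], [0.4911, 0.1498]] [[0.5474 0.1531 0.038 ]]
top 86 ((278.6379699707031, 166.8448486328125), (21.009029388427734, 54.36086654663086), 23.198591232299805)
[[0.5556, 0.0769], [0.7044, 0.0173], [0.6799, -0.0399], [0.5318, 0.0202]] [[0.5944 0.0323 0.09  ]]
side 907 ((314.19708251953125, 185.8859100341797), (63.768253326416016, 48.82826232910156), 59.93141555786133)
[[0.4611, 0.1416], [0.6472, 0.2248], [0.6688, -0.0732], [0.5013, -0.1337]] [[0.5446 0.0386 0.012 ]]
side 58 ((298.98919677734375, 158.96487426757812), (1.9850797653198242, 29.702674865722656), 72.89727020263672)
[[0.4917, 0.1487], [0.6031, 0.1641], [0.6023, 0.1538], [0.4914, 0.1386]] [[0.5478 0.1517 0.038 ]]
side 88 ((331.8684387207031, 175.49732971191406), (57.76155090332031, 11.41248893737793), 22.203479766845703)
[[0.5316, 0.0428], [0.56, 0.0883], [0.7004, -0.0615], [0.6703, -0.1018]] [[0.6    0.0063 0.09  ]]
```

View pics/topc.png

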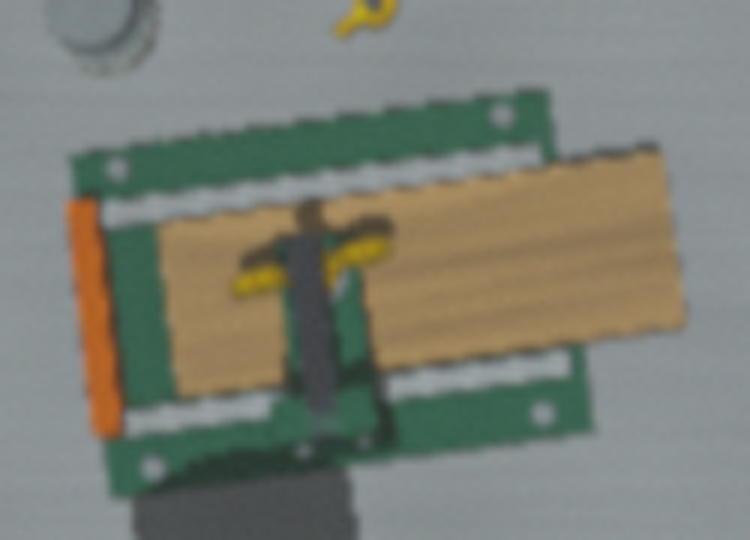

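View pics/sidec.png

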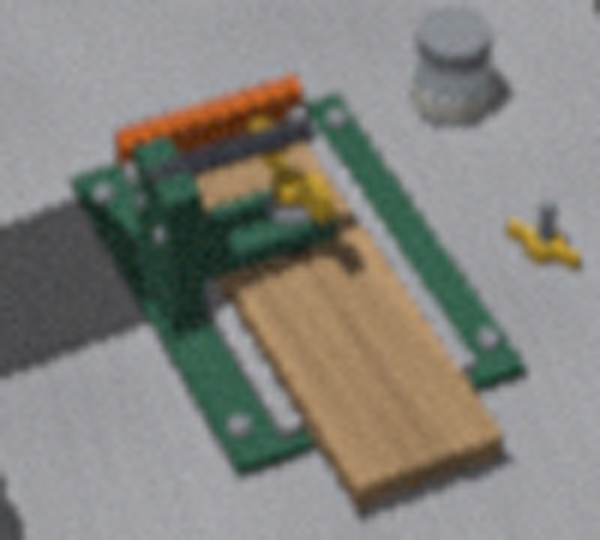

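Positions from the top crop (6x, offset 220, 140):
- Base plate corners: (72,155), (548,90), (592,432), (112,495).
- Plank: front edge (160,228)–(178,397), rear edge (662,148)–(685,330).
- Wings: from (234,287) to (390,245).

The side crop confirms the column is on the robot side. It also shows the gap to the stop.

```bash
python3 - <<'E'
from h import *
from scipy.spatial.transform import Rotation as Ro
f=lambda a:np.array(a)/6+[220,140]-[.4,.4]
P=cast("top",f([(72,155),(548,90),(592,432),(112,495)]),.012)[:,:2]
L=np.array([[90,125],[90,-125],[-90,-125],[-90,125]])/1e3
c=P.mean(0);H=L.T@(P-c);yaw=np.arctan2(H[0,1]-H[1,0],H[0,0]+H[1,1]);print("base",c,np.degrees(yaw))
R=np.array([[np.cos(yaw),-np.sin(yaw)],[np.sin(yaw),np.cos(yaw)]])
print("resid mm",np.round(((P-c)@R-L)*1e3,1))
o=cast("top",f([(82,318)]),.038)[0,:2]; print("orange pt jig",(o-c)@R)
loc=lambda a,z:np.round(((cast("top",f(a),z)[:,:2]-c)@R)*1e3,1).tolist()
print("stop face top", loc([(97,198),(122,436)],.038))
print("plank front/rear",loc([(160,228),(178,397)],.032),loc([(662,148),(685,330)],.032))
print("wings",loc([(234,287),(390,245),(312,264)],.095))
T=np.load("top0.npz")["im"];m=roi(mask(T,*YEL),250,300,170,200);ys,xs=np.nonzero(m);print(len(xs))
p=np.c_[xs,ys]; w=(cast("top",p,.1)[:,:2]-c)@R
v=cv2.fitLine(w.astype(np.float32),cv2.DIST_L2,0,.01,.01).ravel();print("yellow line",v,np.degrees(np.arctan2(v[1],v[0])),w.min(0),w.max(0))
np.savez("jig.npz",c=c,yaw=yaw)
q=ctrl.get_obs();M=Ro.from_rotvec(q["tool_rot"]).as_matrix();print(M.round(3),ctrl.tip_extent)
E
```

```text
base [0.5652657 0.0381176] 8.082009767069602
resid mm [[-1.3 -1. ]
 [-0.7  1. ]
 [ 0.6  1.7]
 [ 1.3 -1.7]]
orange pt jig [-0.00041659  0.12349202]
stop face top [[59.4, 109.1], [-62.4, 110.2]]
plank front/rear [[41.0, 80.1], [-45.9, 81.0]] [[47.5, -177.7], [-46.3, -176.7]]
wings [[-4.3, 38.1], [6.0, -39.2], [1.8, -0.6]]
67
yellow line [ 1.3734534e-01 -9.9052322e-01  2.1932040e-04 -1.7145473e-03] -82.105736 [-0.00841869 -0.03800255] [0.01028619 0.03650565]
[[ 0.949  0.316 -0.   ]
 [ 0.316 -0.949  0.002]
 [ 0.    -0.002 -1.   ]] 0.0726
```

Jig origin is (0.565, 0.038) with yaw 8.1°. The plank gap is about 29.5 mm. The wing line is at −82°, which puts the screw at about 4.57 rad and leaves about 319° to turn.

Plan: close the fingers with tool x along jig y, and push the plank. Then make one long stroke round the +x side and a second one on the other wing.

```bash
cat >> h.py <<'E'
from scipy.spatial.transform import Rotation as Ro
J=np.load("jig.npz")
def toworld(p):
    y=float(J["yaw"]);p=np.array(p,float)/1e3;c,s=np.cos(y),np.sin(y)
    return np.array([J["c"][0]+c*p[0]-s*p[1],J["c"][1]+s*p[0]+c*p[1],p[2]])
def tojig(w):
    y=float(J["yaw"]);c,s=np.cos(y),np.sin(y);d=w[:2]-J["c"];return np.array([c*d[0]+s*d[1],-s*d[0]+c*d[1],w[2]])*1e3
def target(): # tool x along jig y, pointing down
    y=float(J["yaw"]);X=np.array([-np.sin(y),np.cos(y),0]);Z=np.array([0,0,-1.]);return np.c_[X,np.cross(Z,X),Z]
def plan(wps):
    o=ctrl.get_obs();M=Ro.from_rotvec(o["tool_rot"]).as_matrix();rv=Ro.from_matrix(M.T@target()).as_rotvec()/(np.pi/2)
    e=ctrl.tip_extent
    print("t",round(float(o["t"]),2),"tip jig",tojig(o["tool_pos"]+M[:,2]*e).round(1),"F",o["contact_force"].round(1),"turn",rv.round(3),"ext",e,"open",round(float(o["opening"]),3))
    for w in wps:
        d=M.T@(toworld(w)+np.array([0,0,e])-o["tool_pos"])/.6
        print(w,d.round(3).tolist())
E
python3 -c "
from h import *
plan([(0,-215,180),(0,-215,9)])"
```

```text
t 0.1 tip jig [-452.7 -572.5  230.2] F [ 0.4 -0.4 -0.2] turn [-0.001 -0.001 -0.885] ext 0.0726 open 0.085
(0, -215, 180) [0.849, -0.451, 0.085]
(0, -215, 9) [0.849, -0.45, 0.37]
```

Request:
{"method": "apply_moves", "body": {
  "rows": [0.849,-0.451,0.085,0,0,-0.885,0.849,-0.451,0.085,0,0,-0.885,0.849,-0.451,0.085,0,0,-0.885,0.849,-0.451,0.085,0,0,-0.885,0.849,-0.451,0.085,0,0,-0.885,0.849,-0.451,0.085,0,0,-0.885,0.849,-0.451,0.085,0,0,-0.885,0.849,-0.451,0.085,0,0,-0.885,0.849,-0.451,0.085,0,0,-0.885,0.849,-0.451,0.085,0,0,-0.885,0.849,-0.451,0.085,0,0,-0.885,0.849,-0.451,0.085,0,0,-0.885,0.849,-0.451,0.085,0,0,-0.885,0.849,-0.451,0.085,0,0,-0.885,0.849,-0.451,0.085,0,0,-0.885,0.849,-0.451,0.085,0,0,-0.885,0.849,-0.451,0.085,0,0,-0.885,0.849,-0.451,0.085,0,0,-0.885,0.849,-0.451,0.085,0,0,-0.885],
  "grip": 0
}}

```text
t: 2.0
tool_pos: [0.5951, -0.1755, 0.2531]
tool_rot: [2.06, 2.372, 0.0]
contact_force: [0.0, 0.4, -0.5]
opening: 0.0
grip_force: 0.0
```

```bash
python3 -c "
from h import *
plan([(0,-215,60),(0,-215,9),(0,-195,9),(0,-175,9),(0,-165,9)])
im,d=ctrl.get_image('top');cv2.imwrite('pics/top1.png',cv2.resize(im[120:240,210:370],None,fx=5,fy=5,interpolation=cv2.INTER_CUBIC))"
```

```text
t 2.0 tip jig [  -0.5 -215.7  180.5] F [ 0.   0.4 -0.5] turn [ 0.  0. -0.] ext 0.0726 open 0.0
(0, -215, 60) [0.001, 0.001, 0.201]
(0, -215, 9) [0.001, 0.001, 0.286]
(0, -195, 9) [0.035, 0.001, 0.286]
(0, -175, 9) [0.068, 0.001, 0.286]
(0, -165, 9) [0.085, 0.001, 0.286]
```

View pics/top1.png

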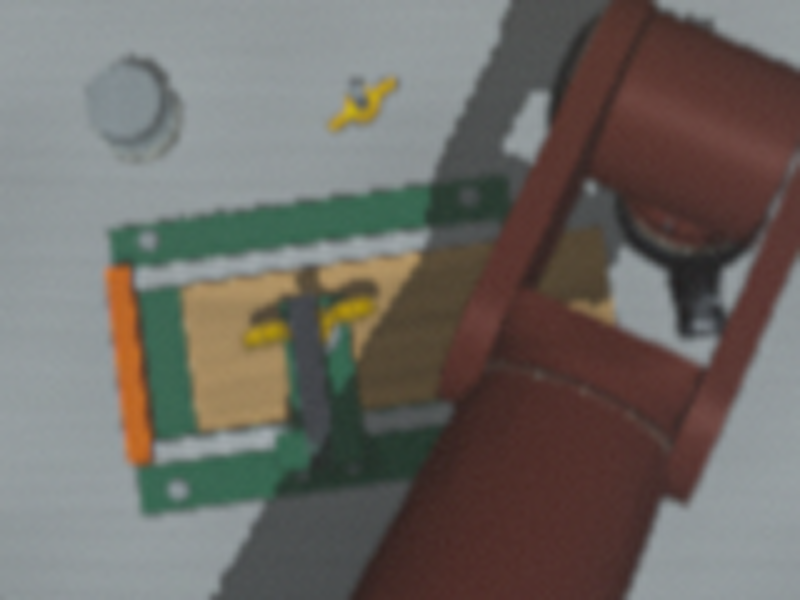

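The fingertips are at about (705, 320), just clear of the plank's rear end at (613, 320), and the wings haven't moved. I'll go down and start pushing slowly.

Request:
{"method": "apply_moves", "body": {
  "rows": [0.001,0.001,0.08,0,0,0,0.001,0.001,0.16,0,0,0,0.001,0.001,0.22,0,0,0,0.001,0.001,0.26,0,0,0,0.001,0.001,0.286,0,0,0,0.001,0.001,0.286,0,0,0,0.015,0.001,0.286,0,0,0,0.03,0.001,0.286,0,0,0,0.04,0.001,0.286,0,0,0,0.045,0.001,0.286,0,0,0,0.05,0.001,0.286,0,0,0,0.055,0.001,0.286,0,0,0,0.06,0.001,0.286,0,0,0,0.065,0.001,0.286,0,0,0,0.07,0.001,0.286,0,0,0,0.075,0.001,0.286,0,0,0,0.08,0.001,0.286,0,0,0,0.082,0.001,0.286,0,0,0,0.084,0.001,0.286,0,0,0,0.084,0.001,0.286,0,0,0]
}}

```text
t: 4.05
tool_pos: [0.5887, -0.1248, 0.0812]
tool_rot: [-2.059, -2.372, -0.0]
contact_force: [0.6, -1.9, 1.8]
opening: 0.0002
grip_force: 1.2
```

```bash
python3 -c "
from h import *
plan([(0,-160,9),(0,-155,9)])"
```

```text
t 4.05 tip jig [   0.3 -164.6    8.6] F [ 0.6 -1.9  1.8] turn [-0. -0.  0.] ext 0.0726 open 0.0
(0, -160, 9) [0.008, -0.001, -0.001]
(0, -155, 9) [0.016, -0.001, -0.001]
```

Contact at about 2 N, so the plank is sliding. I'll continue in small steps until the force rises.

Request:
{"method": "apply_moves", "body": {
  "rows": [0.003,0,0,0,0,0,0.006,0,0,0,0,0,0.008,0,0,0,0,0,0.008,0,0,0,0,0]
}}

```text
t: 4.45
tool_pos: [0.5889, -0.1221, 0.0816]
tool_rot: [2.056, 2.369, -0.003]
contact_force: [2.6, -9.7, -0.4]
opening: -0.0
grip_force: 5.3
```

Request:
{"method": "apply_moves", "body": {
  "rows": [0.003,0,0,0,0,0,0.003,0,0,0,0,0]
}}

```text
t: 4.65
tool_pos: [0.5894, -0.1217, 0.0823]
tool_rot: [2.053, 2.367, -0.004]
contact_force: [3.5, -15.0, -0.7]
opening: 0.0001
grip_force: 7.6
```

The push force rises (10→15 N) while the tool stalls, so the plank is home. I'll back off, lift and check.

Request:
{"method": "apply_moves", "body": {
  "rows": [-0.03,0,0,0,0,0,-0.03,0,-0.05,0,0,0,-0.03,0,-0.13,0,0,0,-0.03,0,-0.21,0,0,0,-0.1,0,-0.26,0,0,0,-0.18,0,-0.26,0,0,0,-0.26,0,-0.26,0,0,0,-0.26,0,-0.26,0,0,0,-0.26,0,-0.26,0,0,0]
}}

```text
t: 5.55
tool_pos: [0.6091, -0.2733, 0.2356]
tool_rot: [-2.059, -2.368, -0.001]
contact_force: [0.5, -0.1, 0.3]
opening: -0.0003
grip_force: 0.0
```

```bash
python3 - <<'E'
from h import *
plan([(-29,29,160),(-29,29,86)])
im,d=ctrl.get_image('top');cv2.imwrite('pics/top2.png',cv2.resize(im[140:230,220:345],None,fx=6,fy=6,interpolation=cv2.INTER_CUBIC))
E
```

```text
t 5.55 tip jig [  -0.5 -314.2  163. ] F [ 0.5 -0.1  0.3] turn [-0.001 -0.002 -0.001] ext 0.0726 open -0.0
(-29, 29, 160) [0.572, -0.049, 0.007]
(-29, 29, 86) [0.572, -0.048, 0.131]
```

View pics/top2.png

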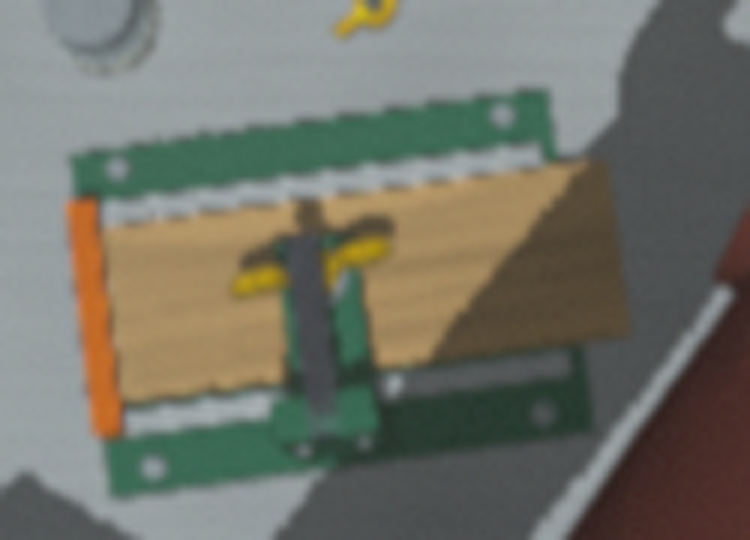

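The plank end at (107–122, 230–400) now meets the orange stop with no green showing between them. The wings are unchanged, at (234,287)–(390,245). I'll move over to a point behind wing A and go down.

Request:
{"method": "apply_moves", "body": {
  "rows": [0.08,-0.007,0,0,0,0,0.16,-0.014,0,0,0,0,0.24,-0.021,0,0,0,0,0.32,-0.028,0,0,0,0,0.4,-0.035,0,0,0,0,0.48,-0.042,0,0,0,0,0.55,-0.048,0.005,0,0,0,0.572,-0.049,0.007,0,0,0,0.572,-0.049,0.007,0,0,0,0.572,-0.049,0.007,0,0,0,0.572,-0.049,0.03,0,0,0,0.572,-0.049,0.06,0,0,0,0.572,-0.049,0.085,0,0,0,0.572,-0.048,0.11,0,0,0,0.572,-0.048,0.125,0,0,0,0.572,-0.048,0.131,0,0,0,0.572,-0.048,0.131,0,0,0]
}}

```text
t: 7.3
tool_pos: [0.5329, 0.0626, 0.1581]
tool_rot: [-2.059, -2.372, 0.001]
contact_force: [-0.1, 0.2, -0.0]
opening: 0.0
grip_force: 0.0
```

```bash
cat > stroke.py <<'E'
import sys
from h import *
a,b,n,z,k=float(sys.argv[1]),float(sys.argv[2]),int(sys.argv[3]),float(sys.argv[4]),float(sys.argv[5])
W=[]
for f in np.linspace(a,b,n): # wing angle, finger centre behind it; half extents 14.5 (jig x), 11 (jig y)
    r=np.radians(f);u=np.array([np.cos(r),np.sin(r)]);m=np.array([-u[1],u[0]])
    p=k*u+(4+14.5*abs(m[0])+11*abs(m[1]))*m; W.append((round(p[0],1),round(p[1],1),z))
plan(W)
E
python3 stroke.py 98 -20 17 86 31
```

```text
t 7.3 tip jig [-28.6  28.8  85.5] F [-0.1  0.2 -0. ] turn [-0.001 -0.    -0.   ] ext 0.0726 open 0.0
(np.float64(-24.0), np.float64(27.9), 86.0) [-0.001, 0.008, -0.001]
(np.float64(-19.0), np.float64(30.8), 86.0) [0.003, 0.016, -0.001]
(np.float64(-15.9), np.float64(33.1), 86.0) [0.007, 0.021, -0.001]
(np.float64(-12.6), np.float64(35.1), 86.0) [0.011, 0.027, -0.001]
(np.float64(-8.7), np.float64(36.7), 86.0) [0.013, 0.033, -0.001]
(np.float64(-4.3), np.float64(37.8), 86.0) [0.015, 0.04, -0.001]
(np.float64(0.4), np.float64(38.1), 86.0) [0.016, 0.048, -0.001]
(np.float64(5.4), np.float64(37.7), 86.0) [0.015, 0.057, -0.001]
(np.float64(10.5), np.float64(36.4), 86.0) [0.013, 0.065, -0.001]
(np.float64(15.4), np.float64(34.1), 86.0) [0.009, 0.073, -0.001]
(np.float64(20.1), np.float64(31.0), 86.0) [0.004, 0.081, -0.001]
(np.float64(24.2), np.float64(26.9), 86.0) [-0.003, 0.088, -0.001]
(np.float64(27.7), np.float64(22.1), 86.0) [-0.011, 0.094, -0.001]
(np.float64(30.4), np.float64(16.7), 86.0) [-0.02, 0.098, -0.001]
(np.float64(32.4), np.float64(13.4), 86.0) [-0.026, 0.102, -0.001]
(np.float64(34.2), np.float64(10.7), 86.0) [-0.03, 0.105, -0.001]
(np.float64(35.7), np.float64(7.5), 86.0) [-0.035, 0.107, -0.001]
```

Request:
{"method": "apply_moves", "body": {
  "rows": [-0.001,0.008,-0.001,0,0,0,0.003,0.016,-0.001,0,0,0,0.007,0.021,-0.001,0,0,0,0.011,0.027,-0.001,0,0,0,0.013,0.033,-0.001,0,0,0,0.015,0.04,-0.001,0,0,0,0.016,0.048,-0.001,0,0,0,0.015,0.057,-0.001,0,0,0,0.013,0.065,-0.001,0,0,0,0.009,0.073,-0.001,0,0,0,0.004,0.081,-0.001,0,0,0,-0.003,0.088,-0.001,0,0,0,-0.011,0.094,-0.001,0,0,0,-0.02,0.098,-0.001,0,0,0,-0.026,0.102,-0.001,0,0,0,-0.03,0.105,-0.001,0,0,0,-0.035,0.107,-0.001,0,0,0,-0.035,0.107,-0.001,0,0,0]
}}

```text
t: 9.1
tool_pos: [0.5999, 0.0506, 0.1595]
tool_rot: [2.059, 2.372, 0.001]
contact_force: [-0.6, 0.6, -1.1]
opening: 0.0001
grip_force: 0.2
```

```bash
python3 stroke.py -20 -130 16 86 31
```

```text
t 9.1 tip jig [36.1  7.5 86.9] F [-0.6  0.6 -1.1] turn [ 0.001  0.    -0.   ] ext 0.0726 open 0.0
(np.float64(35.7), np.float64(7.5), 86.0) [0.0, -0.001, 0.001]
(np.float64(36.9), np.float64(3.9), 86.0) [-0.006, 0.001, 0.001]
(np.float64(37.6), np.float64(-0.1), 86.0) [-0.013, 0.003, 0.001]
(np.float64(37.7), np.float64(-4.5), 86.0) [-0.02, 0.003, 0.001]
(np.float64(37.0), np.float64(-9.1), 86.0) [-0.028, 0.002, 0.001]
(np.float64(35.5), np.float64(-13.7), 86.0) [-0.035, -0.001, 0.001]
(np.float64(33.2), np.float64(-18.3), 86.0) [-0.043, -0.005, 0.001]
(np.float64(30.1), np.float64(-22.6), 86.0) [-0.05, -0.01, 0.001]
(np.float64(26.1), np.float64(-26.4), 86.0) [-0.056, -0.017, 0.001]
(np.float64(21.3), np.float64(-29.6), 86.0) [-0.062, -0.025, 0.001]
(np.float64(17.3), np.float64(-32.1), 86.0) [-0.066, -0.031, 0.001]
(np.float64(14.2), np.float64(-34.2), 86.0) [-0.069, -0.036, 0.001]
(np.float64(10.6), np.float64(-36.0), 86.0) [-0.072, -0.042, 0.001]
(np.float64(6.5), np.float64(-37.4), 86.0) [-0.075, -0.049, 0.001]
(np.float64(1.9), np.float64(-38.0), 86.0) [-0.076, -0.057, 0.001]
(np.float64(-2.9), np.float64(-38.0), 86.0) [-0.076, -0.065, 0.001]
```

Now the rest of the stroke. After that I'll back away from the wing the way I came, lift clear and look.

Request:
{"method": "apply_moves", "body": {
  "rows": [-0.006,0.001,0.001,0,0,0,-0.013,0.003,0.001,0,0,0,-0.02,0.003,0.001,0,0,0,-0.028,0.002,0.001,0,0,0,-0.035,-0.001,0.001,0,0,0,-0.043,-0.005,0.001,0,0,0,-0.05,-0.01,0.001,0,0,0,-0.056,-0.017,0.001,0,0,0,-0.062,-0.025,0.001,0,0,0,-0.066,-0.031,0.001,0,0,0,-0.069,-0.036,0.001,0,0,0,-0.072,-0.042,0.001,0,0,0,-0.075,-0.049,0.001,0,0,0,-0.076,-0.057,0.001,0,0,0,-0.076,-0.065,0.001,0,0,0,-0.076,-0.065,0.001,0,0,0]
}}

```text
t: 10.7
tool_pos: [0.5667, 0.0001, 0.1586]
tool_rot: [-2.059, -2.372, 0.001]
contact_force: [1.0, 0.0, -0.1]
opening: 0.0001
grip_force: 0.2
```

Request:
{"method": "apply_moves", "body": {
  "rows": [-0.01,0.006,0,0,0,0,-0.012,0.008,-0.01,0,0,0,-0.012,0.008,-0.06,0,0,0,-0.012,0.008,-0.125,0,0,0,-0.08,0.008,-0.125,0,0,0,-0.16,0.008,-0.125,0,0,0,-0.24,0.008,-0.125,0,0,0,-0.32,0.008,-0.125,0,0,0,-0.4,0.008,-0.125,0,0,0,-0.4,0.008,-0.125,0,0,0,-0.4,0.008,-0.125,0,0,0]
}}

```text
t: 11.8
tool_pos: [0.6058, -0.2377, 0.2336]
tool_rot: [-2.061, -2.37, -0.0]
contact_force: [0.5, 0.7, -0.7]
opening: 0.0002
grip_force: 0.0
```

```bash
cat > look.py <<'E'
import sys
from h import *
im,d=ctrl.get_image('top');cv2.imwrite(f'pics/{sys.argv[1]}.png',cv2.resize(im[140:230,220:345],None,fx=6,fy=6,interpolation=cv2.INTER_CUBIC))
m=roi(mask(im,*YEL),250,300,168,202);ys,xs=np.nonzero(m)
w=np.array([tojig(p) for p in cast("top",np.c_[xs,ys],.097)])[:,:2]
v=cv2.fitLine(w.astype(np.float32),cv2.DIST_L2,0,.01,.01).ravel();print(len(w),"wing deg",np.degrees(np.arctan2(v[1],v[0])),w.min(0),w.max(0),w.mean(0))
E
python3 look.py top3; python3 stroke.py 65 -45 12 85 31
```

```text
58 wing deg 52.00513 [-24.38790808 -31.31055206] [24.82565179 30.57784396] [-1.48926764 -2.58658289]
t 11.85 tip jig [   1.5 -277.6  161. ] F [-1.1 -0.2 -0. ] turn [-0.    -0.001 -0.   ] ext 0.0726 open 0.0
(np.float64(-6.6), np.float64(37.3), 85.0) [0.525, -0.014, 0.127]
(np.float64(-0.4), np.float64(38.1), 85.0) [0.526, -0.003, 0.127]
(np.float64(6.3), np.float64(37.5), 85.0) [0.525, 0.008, 0.127]
(np.float64(13.2), np.float64(35.3), 85.0) [0.521, 0.019, 0.127]
(np.float64(19.6), np.float64(31.3), 85.0) [0.515, 0.03, 0.127]
(np.float64(25.2), np.float64(25.8), 85.0) [0.506, 0.039, 0.127]
(np.float64(29.5), np.float64(18.9), 85.0) [0.494, 0.047, 0.127]
(np.float64(32.3), np.float64(13.5), 85.0) [0.485, 0.051, 0.127]
(np.float64(34.7), np.float64(9.7), 85.0) [0.479, 0.055, 0.127]
(np.float64(36.6), np.float64(5.1), 85.0) [0.471, 0.058, 0.127]
(np.float64(37.6), np.float64(-0.3), 85.0) [0.462, 0.06, 0.127]
(np.float64(37.5), np.float64(-6.3), 85.0) [0.452, 0.06, 0.127]
```

View pics/top3.png

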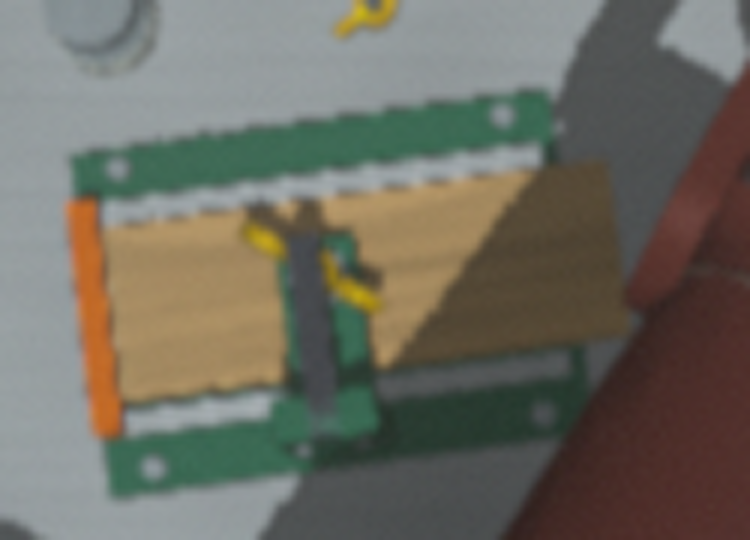

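The wings now lie at +52° in the jig, from (247,228) to (378,305) in the crop. That is about 226° turned, with the plank still home. For the second stroke I'll push wing B from 52° to −41°.

Request:
{"method": "apply_moves", "body": {
  "rows": [0.08,-0.003,0,0,0,0,0.16,-0.006,0,0,0,0,0.24,-0.01,0,0,0,0,0.32,-0.013,0,0,0,0,0.4,-0.016,0,0,0,0,0.47,-0.019,0,0,0,0,0.52,-0.02,0,0,0,0,0.528,-0.02,0,0,0,0,0.528,-0.02,0,0,0,0,0.528,-0.02,0.03,0,0,0,0.528,-0.02,0.06,0,0,0,0.528,-0.02,0.09,0,0,0,0.528,-0.02,0.115,0,0,0,0.528,-0.02,0.127,0,0,0,0.526,-0.012,0.127,0,0,0,0.526,-0.003,0.127,0,0,0,0.525,0.008,0.127,0,0,0,0.521,0.019,0.127,0,0,0,0.515,0.03,0.127,0,0,0,0.506,0.039,0.127,0,0,0]
}}

```text
t: 13.85
tool_pos: [0.5869, 0.0672, 0.1576]
tool_rot: [-2.059, -2.373, 0.0]
contact_force: [-2.0, -0.3, 0.2]
opening: -0.0002
grip_force: 0.8
```

```bash
python3 stroke.py 15 -61 20 85 31
```

```text
t 13.85 tip jig [25.5 25.8 85. ] F [-2.  -0.3  0.2] turn [-0. -0.  0.] ext 0.0726 open -0.0
(np.float64(25.2), np.float64(25.8), 85.0) [-0.0, -0.0, -0.0]
(np.float64(27.1), np.float64(23.2), 85.0) [-0.004, 0.003, -0.0]
(np.float64(28.7), np.float64(20.3), 85.0) [-0.009, 0.005, -0.0]
(np.float64(30.1), np.float64(17.3), 85.0) [-0.014, 0.008, -0.0]
(np.float64(31.3), np.float64(14.7), 85.0) [-0.019, 0.01, -0.0]
(np.float64(32.3), np.float64(13.5), 85.0) [-0.021, 0.011, -0.0]
(np.float64(33.3), np.float64(12.1), 85.0) [-0.023, 0.013, -0.0]
(np.float64(34.3), np.float64(10.5), 85.0) [-0.026, 0.015, -0.0]
(np.float64(35.1), np.float64(8.9), 85.0) [-0.028, 0.016, -0.0]
(np.float64(35.9), np.float64(7.1), 85.0) [-0.031, 0.017, -0.0]
(np.float64(36.6), np.float64(5.1), 85.0) [-0.035, 0.019, -0.0]
(np.float64(37.1), np.float64(3.0), 85.0) [-0.038, 0.019, -0.0]
(np.float64(37.5), np.float64(0.8), 85.0) [-0.042, 0.02, -0.0]
(np.float64(37.7), np.float64(-1.5), 85.0) [-0.046, 0.02, -0.0]
(np.float64(37.7), np.float64(-3.9), 85.0) [-0.05, 0.02, -0.0]
(np.float64(37.5), np.float64(-6.3), 85.0) [-0.054, 0.02, -0.0]
(np.float64(37.1), np.float64(-8.9), 85.0) [-0.058, 0.019, -0.0]
(np.float64(36.4), np.float64(-11.4), 85.0) [-0.062, 0.018, -0.0]
(np.float64(35.5), np.float64(-13.9), 85.0) [-0.066, 0.017, -0.0]
(np.float64(34.3), np.float64(-16.4), 85.0) [-0.07, 0.015, -0.0]
```

Request:
{"method": "apply_moves", "body": {
  "rows": [-0.004,0.003,0,0,0,0,-0.009,0.005,0,0,0,0,-0.014,0.008,0,0,0,0,-0.019,0.01,0,0,0,0,-0.021,0.011,0,0,0,0,-0.023,0.013,0,0,0,0,-0.026,0.015,0,0,0,0,-0.028,0.016,0,0,0,0,-0.031,0.017,0,0,0,0,-0.035,0.019,0,0,0,0,-0.038,0.019,0,0,0,0,-0.042,0.02,0,0,0,0,-0.046,0.02,0,0,0,0,-0.046,0.02,0,0,0,0]
}}

```text
t: 15.25
tool_pos: [0.6023, 0.0412, 0.1576]
tool_rot: [2.059, 2.372, 0.0]
contact_force: [0.4, 0.8, 0.1]
opening: 0.0001
grip_force: 0.3
```

Request:
{"method": "apply_moves", "body": {
  "rows": [-0.003,0,0,0,0,0,-0.006,0,0,0,0,0,-0.006,0,0,0,0,0]
}}

```text
t: 15.55
tool_pos: [0.6027, 0.0379, 0.1576]
tool_rot: [2.059, 2.372, 0.0]
contact_force: [0.4, 1.8, -0.6]
opening: 0.0001
grip_force: 0.7
```

Request:
{"method": "apply_moves", "body": {
  "rows": [-0.003,0,0,0,0,0,-0.006,0,0,0,0,0,-0.006,0,0,0,0,0]
}}

```text
t: 15.85
tool_pos: [0.6032, 0.0344, 0.1575]
tool_rot: [2.059, 2.372, 0.0]
contact_force: [1.4, 2.3, -0.0]
opening: 0.0003
grip_force: 0.8
```

Request:
{"method": "apply_moves", "body": {
  "rows": [-0.003,-0.001,0,0,0,0,-0.006,-0.002,0,0,0,0,-0.006,-0.002,0,0,0,0]
}}

```text
t: 16.15
tool_pos: [0.6027, 0.0329, 0.1576]
tool_rot: [-2.058, -2.37, -0.008]
contact_force: [2.1, 11.1, 0.8]
opening: -0.0003
grip_force: 5.1
```

Request:
{"method": "apply_moves", "body": {
  "rows": [-0.003,-0.001,0,0,0,0,-0.006,-0.003,0,0,0,0,-0.006,-0.003,0,0,0,0]
}}

```text
t: 16.45
tool_pos: [0.6021, 0.0318, 0.1578]
tool_rot: [-2.057, -2.368, -0.019]
contact_force: [5.2, 20.1, -2.8]
opening: 0.0001
grip_force: 10.0
```

```bash
python3 stroke.py -41 -61 6 85 31; python3 look.py top4
```

```text
t 16.45 tip jig [ 36.  -10.6  85.2] F [ 5.2 20.1 -2.8] turn [ 0.004 -0.007 -0.   ] ext 0.0726 open 0.0
(np.float64(37.7), np.float64(-3.9), 85.0) [0.013, 0.004, 0.0]
(np.float64(37.5), np.float64(-6.3), 85.0) [0.009, 0.003, 0.0]
(np.float64(37.1), np.float64(-8.9), 85.0) [0.004, 0.003, 0.0]
(np.float64(36.4), np.float64(-11.4), 85.0) [0.0, 0.001, 0.0]
(np.float64(35.5), np.float64(-13.9), 85.0) [-0.004, -0.0, 0.0]
(np.float64(34.3), np.float64(-16.4), 85.0) [-0.008, -0.002, 0.0]Traceback (most recent call last):
  File "look.py", line 5, in <module>
    w=np.array([tojig(p) for p in cast("top",np.c_[xs,ys],.097)])[:,:2]
      ~~~~~~~~~~~~~~~~~~~~~~~~~~~~~~~~~~~~~~~~~~~~~~~~~~~~~~~~~~~^^^^^^
IndexError: too many indices for array: array is 1-dimensional, but 2 were indexed
```

Force jumped to 20 N with the tool stalled, so it has reached the hard stop. I'll retreat, lift, park clear and check.

Request:
{"method": "apply_moves", "body": {
  "rows": [0.02,0.005,0,0,0,0,0.035,0.01,0,0,0,0,0.035,0.01,-0.04,0,0,0,0.035,0.01,-0.1,0,0,0,0.035,0.01,-0.16,0,0,0,-0.04,0.01,-0.16,0,0,0,-0.12,0.01,-0.16,0,0,0,-0.2,0.01,-0.16,0,0,0,-0.28,0.01,-0.16,0,0,0,-0.36,0.01,-0.16,0,0,0,-0.44,0.01,-0.16,0,0,0,-0.44,0.01,-0.16,0,0,0,-0.44,0.01,-0.16,0,0,0]
}}

```text
t: 17.8
tool_pos: [0.6439, -0.2349, 0.2531]
tool_rot: [-2.062, -2.37, 0.001]
contact_force: [0.2, 0.8, -0.7]
opening: 0.0002
grip_force: 0.0
```

```bash
python3 look.py top5; python3 -c "
from h import *
plan([])"
```

```text
60 wing deg -41.0769 [-29.37066496 -25.55319072] [29.84718255 24.94841229] [ 1.61396659 -2.68950918]
t 17.85 tip jig [  39.7 -280.1  180.5] F [-0.3  0.7  0.8] turn [-0.001 -0.    -0.   ] ext 0.0726 open -0.0
```

View pics/top5.png

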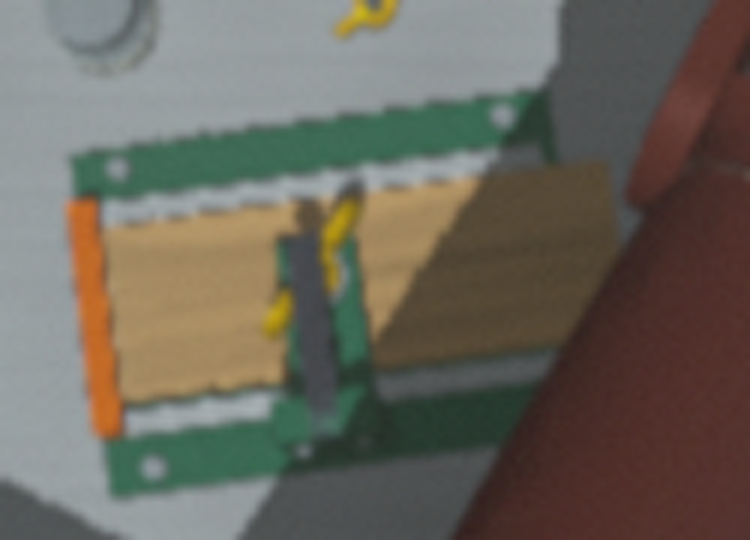

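The wings lie at −41.1°, from (355,190) to (270,330) in the crop, which matches the fully tight angle for 10.14 rad (−41°). The plank is still against the stop and the robot is clear, so I'll hand in.

```bash
python3 -c "
from station import ctrl
print(ctrl.finish_job())"
```

```text
the job is handed in; nothing more can be done
None
```

The plank is fully home against the orange stop, the thumbscrew is screwed down to its hard stop (wings at −41°, the fully tight angle), and the job was handed in at about 18 s with the arm clear; no verdict was returned.

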